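Clamp two sample bottles on the shaker

ROBOT

A 6-joint arm with a two-finger parallel gripper is mounted at the origin on the work surface. World frame = base frame: x ahead of the robot, y to its left, z up, the work surface at z = 0. Lengths are in m, angles in rad, forces in N, time in s.
With the tool pointing down it reaches from about 0.35 to 0.85 m from the base axis. Payload 8.1 kg.
Tool frame: the origin (TCP) lies midway between the tips of the shut fingers; the grasp point (between the pads) lies 19 mm behind it (robot.grip_point_offset is the distance from the TCP to the grasp point, in m); z points along the fingers, y is the line along which they close (so a half turn about z gives the same grasp; the last joint's range is limited). The gripper opens to 93 mm and grips with 3 to 60 N. Pads are 15 mm wide; open, the fingers measure 128 mm over their backs; the gripper's body (75 mm by 188 mm) begins 65 mm behind the grasp point.
Start: joints at [-1.421, 0.13, 1.488, -0, 1.523, -0.085], TCP at [0.14, -0.584, 0.219] pointing down, gripper open.
Joint ranges: [-2.96, 2.96], [-0.89, 2.26], [0.02, 2.5], [-1.34, 4.48], [0, 2.73], [-2.66, 2.66]. Speed limits (rad/s): [2.39, 2.39, 2.79, 3.14, 3.14, 3.14].

INTERFACE

Orientations are given as a rotation vector (axis times angle).
In Python, from plant import robot, read_camera, job gives the robot as it stands.
- The arm moves only by the shell command python3 -m inch 'ROWS' [FORCE]. ROWS is JSON, one flat list of numbers, 5 for each row, row after row: the shift along the world's x, y, z in mm, then the turn about the world's z in degrees, then the opening in per cent of the stroke, from 0 (shut) to 100 (fully open). In form: [dx, dy, dz, yaw, hand, dx, dy, dz, yaw, hand, ...]. A call has 1 to 10 rows; each row is the pose to reach, as a shift and turn from the pose commanded when the call began; what a row does not reach only later rows make up. A row lasts 1/12 s, in which the tool goes at most 41.7 mm and 7.16 degrees, less where a joint would pass 70% of its speed; a pose out of reach is approached as far as the arm can. A call with a gripper value outside its range is refused whole. The fingers move at their own pace and stop on an object; FORCE is the grip in N (left out, the last holds). Time passes only in rows, so rows that repeat a pose let the fingers close. It gives the time, the measured TCP pose, the force, the opening and the grip force at its end, in the units of the state.
- robot.read_state(): the state, without advancing time (a new reading comes with each control period).
- read_camera(name): name is "scene" or "top" or "wrist"; returns a dict with "image" (384x512x3 uint8, blue, green, red), "K" (3x3 intrinsics, pixels), "extrinsics" (4x4, takes a point from world to camera coordinates); the wrist camera has in their place "mount" (4x4, takes a point from camera to tool coordinates, whose origin is the TCP and whose axes are the flange's). Camera axes: x right, y down, z forward; pixel columns grow to the right and rows downward; lengths in m; the calibration is good to about 2 mm. A picture is of the moment at which its call begins: read the wrist's pose just before it. There is no depth.
- job.close_job(): hands the job in; it is judged then, once.
The state is a dict: "t": time; "q": joint angles; "dq": joint speeds; "joint_torque": joint torques, N m; "tool_pos": TCP position; "orientation": TCP orientation; "force": force on the tool from outside, world axes, zero at the start; "wrist_torque": the same for the moment, N m; "opening": finger opening in m; "gripper_force": force on a finger pad.
Only numpy, scipy, OpenCV 4.12 (cv2) and the standard library are available. Lean on these libraries where they do the work, as an engineer would, in place of code of your own. Each camera call takes 0.05 s, during which the arm holds its last target. There are 200 camera calls.

TASK

Clamp the two brown sample bottles on the shaker: take the clamping bar by its red grip, lift it out of its front notches and push it back, bottles and all, until both bottles stand against the rear rail and the bar's sprung pad is pressed in against them, then press the bar fully down into a pair of notches, so that it holds them there by itself, and let go. Keep both bottles upright on the platform and leave the other glassware and bottles where they are.

Things in the scene. Friction and masses are not known exactly. Their poses are not given: they have to be found in the camera images.
- shaker: Platform shaker, switched off and fixed, 300 x 300 mm, its grey control panel at the front. Origin: centre of its underside on the bench. x runs from its front (operator's side) to its rear, y to its left, z up. Top of its platform at z = 92 mm.
- platform_mid (a point): Middle of the platform's top, axes as the shaker's. At the platform's rear, across it along y, stands the rear rail: two rubber-faced aluminium bars, up to 71 mm above the platform. The last user screwed it fast with its front face somewhere between x = 85 and 125 mm from here: its place is not given.
- notch_plate (a point): Point on the left steel side plate (y = 140 mm from the shaker's middle, 6 mm thick, top at z = 161 mm), at the floor of its front notch; the right plate is its mirror image. The bar's end pins run in a level slot in each plate, whose floor has 8 notches 14 mm apart, parted by upright teeth 9 mm high and 4 mm wide.
- rack_edge (a point): Middle of the lower front edge of the shaker's upper tier, an open steel wire rack on four thin posts over the rear of the platform: 306 mm wide (y), from here 175 mm to the rear, underside 338 mm above the bench, at shaker x = -30 mm. The bar travels in under it, so there a hand pointing straight down would strike it: lean the tool back towards the shaker's front.
- bar (a joint): Travel of the clamping bar along the shaker's x, in m: 0 in the front notches (where it starts), growing to the rear. It rests in a notch at 0, 0.014, 0.028, ... 0.098, with +-1.5 mm play. Friction about 1 N.
- bar_lift (a joint): Height of the clamping bar above the notch floor, in m: 0 fully down in a notch, 0.009 when its end pins ride on the tooth tops, at most 0.014 (top of the slot). Below 0.009 the teeth block all travel. Bar and pad weigh 0.43 kg; once the rubber pad is pressed on the bottles it drags on them, and the bar needs up to about 10 N of push to go fully down.
- bar_mid (a point): Middle of the clamping bar, an aluminium bar 12 x 16 mm in section (x, z) and 264 mm long (y) across the platform. It can only travel along the shaker's x and lift. Down in its notches it is 127 mm above the bench, at shaker x = -0.100 + travel, y = 0.
- bar_grip (a point): Centre of the bar's grip, an upright red block 22 mm wide (y), 18 mm deep (x), 44 mm high, on a short black foot, rising from the middle of the bar, 37 mm above the bar's middle and 4 mm in front of it (-x). Axes as the shaker's. Once the bar is home the bottles stand 16 to 34 mm behind this point.
- pad (a joint): Compression of the sprung pad, in m: 0 when out, at most 0.020, growing as it is pressed towards the bar. It starts to yield at 6 N and takes 0.4 N more per mm (14 N at the end). The bottles slide on the platform under less than 6 N together, so the pad yields only once a bottle stands against the rear rail.
- pad_face (a point): Middle of the rear face of the sprung pad, a black rubber strip 250 mm long (y), 18 mm high, behind the bar on two guide rods; with the pad out it is 32 mm behind the bar's middle (+x), at the same height. Axes as the shaker's.
- bottle_a: Left sample bottle: brown plastic, round, 101 mm diameter, straight-sided to 152 mm, narrowing to a blue cap of 66 mm, 230 mm high in all, about 0.3 kg, standing loose on the platform between pad and rear rail. Origin: centre of its underside.
- bottle_b: Right sample bottle, the same as the left one.
- beaker_rim (a point): Bystander: glass beaker, 72 mm diameter, 98 mm high, beside the shaker's left side. Point: centre of its rim.
- bulb: Bystander: orange-red rubber bulb lying on the bench left of the shaker, 85 mm long, 56 mm thick.
- flask: Bystander: conical flask with pink contents, 84 mm foot, 130 mm high, on the left. Origin: centre of its underside.
- dropper_a: Bystander: amber dropper bottle, 38 mm diameter, 102 mm high, right of the shaker. Origin: centre of its underside.
- dropper_b: Bystander: clear dropper bottle, 38 mm diameter, 102 mm high, right of the shaker. Origin: centre of its underside.
- wash_bottle: Bystander: white wash bottle with red cap, 68 mm diameter, 205 mm high with its spout, on the right. Origin: centre of its underside.

How it is judged:
On the way, in this order (a step that is already met when the one before it is completed fails the run):
1. the bar is lifted over the teeth of its front notches (value of joint bar_lift above 0.0085 m and value of joint bar below 0.03 m), for 0.05 s.
2. the pad is pressed in on the bottles (value of joint pad above 0.002 m), for 0.1 s.
At the end, for the whole second after the job is handed in: The bar is down in its notches (lift under 2 mm) at a travel above 50 mm, its pad is pressed in by more than 1.5 mm, and both bottles stand upright (within 0.06 rad) on the platform with the pad's face within 3 mm of them (value of joint bar_lift below 0.002 m and value of joint bar above 0.05 m and value of joint pad above 0.0015 m and x of bottle_a in the frame of pad_face between 0.047 and 0.0535 m and x of bottle_b in the frame of pad_face between 0.047 and 0.0535 m and height (world z) of each of bottle_a, bottle_b above 0.088 m and angle between each of bottle_a, bottle_b's own z axis and vertical below 0.06 rad); the robot touches nothing.
It fails at once if a sample bottle is tipped over or lifted off (angle between any of bottle_a, bottle_b's own z axis and vertical above 0.3 rad or height (world z) of any of bottle_a, bottle_b above 0.12 m).
It fails at once if a bystander is moved by more than 30 mm (distance of any of beaker_rim, bulb, flask, dropper_a, dropper_b, wash_bottle from where it was at the start of the episode above 0.03 m).
It also fails if it takes over 42 s, if anything falls off the work surface, if the arm or the gripper's body presses on something with over 40 N, if the wrist force passes 120 N, or if a joint passes its speed limit or range.

## Working session

There is one attempt and no reset: what is moved stays moved. The work goes in short steps, Python scripts to look and compute and a shell command to move; the robot and the scene stay as the last step left them, time stands still between calls to the robot, and variables do not carry over. Pictures are saved under pics/ and viewed, at most 10 in all, crops included, and the job is handed in when it is done.

```bash
mkdir -p pics; ls; python3 - <<'E'
from plant import robot, read_camera
import cv2, numpy as np
np.set_printoptions(precision=4,suppress=True)
for n in ("scene","top"):
    c=read_camera(n); cv2.imwrite(f"pics/{n}0.png",cv2.resize(c["image"],(800,600),interpolation=cv2.INTER_CUBIC)); print(n,c["K"],c["extrinsics"])
s=robot.read_state(); print({k:s[k] for k in("t","tool_pos","orientation","force","opening")}, robot.grip_point_offset)
c=read_camera("wrist");print(c["K"],c["mount"])
E
```

```text
pics
scene [[368.1238   0.     254.1684]
 [  0.     368.1238 192.82  ]
 [  0.       0.       1.    ]] [[ 0.8439 -0.5365 -0.0004 -0.4745]
 [-0.509  -0.8004 -0.3167  0.3996]
 [ 0.1696  0.2675 -0.9485  0.8961]
 [ 0.      0.      0.      1.    ]]
top [[381.0017   0.     258.9865]
 [  0.     381.0017 193.3232]
 [  0.       0.       1.    ]] [[ 0.0262 -0.9996 -0.0117  0.0302]
 [-0.9957 -0.025  -0.0894  0.6052]
 [ 0.089   0.014  -0.9959  1.1512]
 [ 0.      0.      0.      1.    ]]
{'t': 0.1, 'tool_pos': array([ 0.1395, -0.583 ,  0.2177]), 'orientation': array([-3.1183, -0.3677,  0.0001]), 'force': array([ 0.1115,  0.4908, -0.5513]), 'opening': 0.09289700983237531} 0.0188
[[291.7638   0.     253.8728]
 [  0.     291.7638 192.1804]
 [  0.       0.       1.    ]] [[-0.0013 -0.9618 -0.2737  0.0755]
 [ 1.     -0.0018  0.0016  0.0005]
 [-0.0021 -0.2737  0.9618 -0.1659]
 [ 0.      0.      0.      1.    ]]
```

View pics/scene0.png

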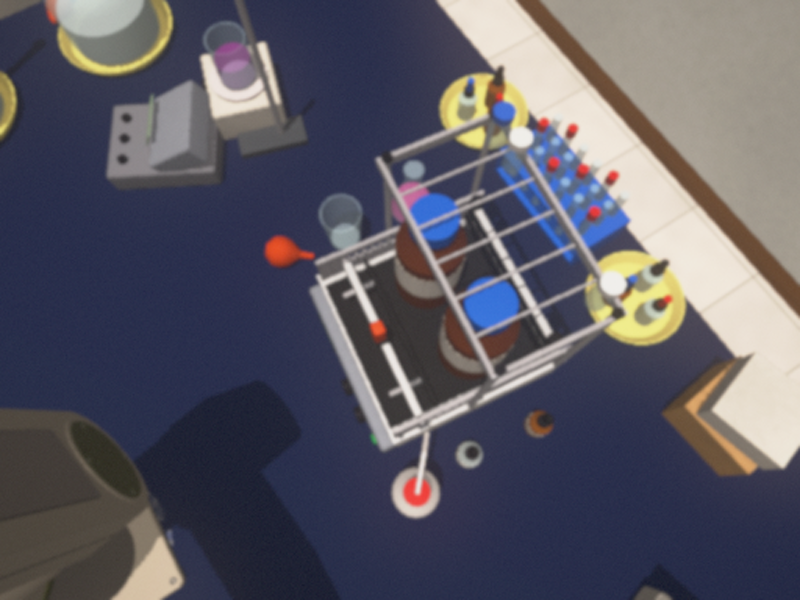

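View pics/top0.png

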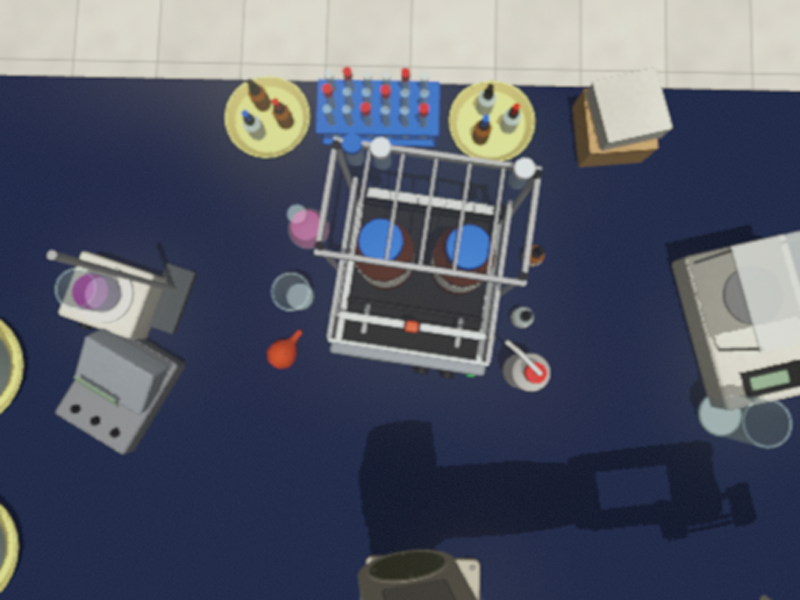

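Both views show the shaker ahead of the robot, yawed slightly. In the top view the red grip is at (412,326), the bar runs (340,316) to (485,337), the rear rail runs (368,193) to (492,210), and the rack's front bar runs (318,252) to (525,283). I'll triangulate these.

```bash
cat > h.py <<'E'
import numpy as np
from plant import robot, read_camera
np.set_printoptions(precision=4,suppress=True)
def onplane(c,px,z,scale=1.5625):
    K,E=c["K"],c["extrinsics"]; R,t=E[:3,:3],E[:3,3]
    d=R.T@np.linalg.inv(K)@np.array([px[0]/scale,px[1]/scale,1.]); o=-R.T@t
    return o+d*(z-o[2])/d[2]
def wristE(c,s):
    from scipy.spatial.transform import Rotation as Ro
    T=np.eye(4);T[:3,:3]=Ro.from_rotvec(s["orientation"]).as_matrix();T[:3,3]=s["tool_pos"]
    c["extrinsics"]=np.linalg.inv(T@c["mount"]);return c
E
python3 - <<'E'
from h import *
import cv2
T=read_camera("top");S=read_camera("scene")
for n,p,z in [("barL",(340,316),.135),("barR",(485,337),.135),("grip",(412,325),.186),("railL",(368,193),.163),("railR",(492,210),.163),("rackL",(318,252),.34),("rackR",(525,283),.34),("panelL",(332,348),.09),("panelR",(486,370),.09),("capA",(381,239),.322),("capB",(468,246),.322)]: print("top",n,onplane(T,p,z))
for n,p,z in [("barL",(348,265),.135),("barR",(418,413),.135),("grip",(378,326),.186),("railL",(480,212),.163),("railR",(547,333),.163),("rackL",(380,160),.34),("rackR",(492,377),.34),("capA",(436,217),.322),("capB",(492,303),.322)]: print("scene",n,onplane(S,p,z))
s=robot.read_state();W=read_camera("wrist");cv2.imwrite("pics/w0.png",W["image"])
E
```

```text
top barL [0.5665 0.1597 0.135 ]
top barR [ 0.5355 -0.1009  0.135 ]
top grip [0.551 0.03  0.186]
top railL [0.7854 0.1142 0.163 ]
top railR [ 0.7597 -0.1066  0.163 ]
top rackL [0.6467 0.1703 0.34  ]
top rackR [ 0.6084 -0.1327  0.34  ]
top panelL [0.5093 0.178  0.09  ]
top panelR [ 0.4761 -0.1091  0.09  ]
top capA [0.6717 0.0795 0.322 ]
top capB [ 0.6642 -0.0508  0.322 ]
scene barL [0.5693 0.1552 0.135 ]
scene barR [ 0.5363 -0.0973  0.135 ]
scene grip [0.5501 0.0317 0.186 ]
scene railL [0.7866 0.1099 0.163 ]
scene railR [ 0.7561 -0.1041  0.163 ]
scene rackL [0.6488 0.1764 0.34  ]
scene rackR [ 0.6072 -0.1271  0.34  ]
scene capA [0.6703 0.0784 0.322 ]
scene capB [ 0.6636 -0.0527  0.322 ]
```

```bash
python3 -m inch '[0,0,40,0,100, 0,0,80,0,100, 0,0,120,0,100, 0,0,160,0,100, 0,0,200,0,100, 0,0,240,0,100, 0,0,280,0,100, 0,0,320,0,100, 0,0,360,0,100, 0,0,400,0,100]'; python3 -c "
from h import *
s=robot.read_state();print(s['t'],s['q'],s['tool_pos'],s['orientation'])"
```

```text
t: 1.13
tool_pos: [0.1396, -0.5835, 0.6091]
orientation: [3.116, 0.368, 0.0]
force: [-0.0, -1.1, 0.6]
opening: 0.0927
gripper_force: 0.0
1.1333 [-1.4214  0.4122  0.4128  0.      2.3124 -0.0854] [ 0.1396 -0.5835  0.6091] [3.1159 0.3676 0.0002]
```

View pics/w0.png

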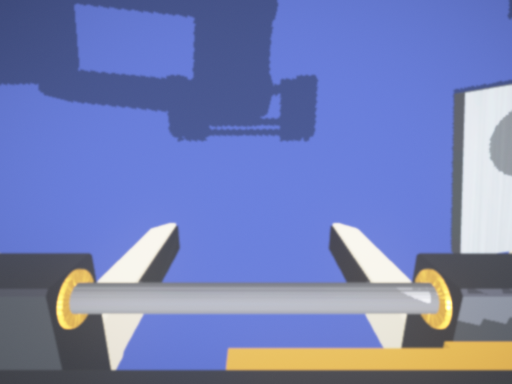

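```bash
python3 -m inch '[0,0,40,0,100, 0,0,80,0,100, 0,0,120,0,100, 0,0,160,0,100, 0,0,200,0,100]'; python3 -c "
from h import *
s=robot.read_state();print(s['t'],s['q'],s['tool_pos'],s['orientation'])"
```

```text
t: 1.55
tool_pos: [0.1292, -0.5409, 0.6866]
orientation: [3.098, 0.365, 0.004]
force: [0.6, -0.2, 0.8]
opening: 0.0931
gripper_force: 0.0
1.55 [-1.4301  0.5503  0.0235  0.004   2.5452 -0.0907] [ 0.1292 -0.5409  0.6866] [3.0977 0.3653 0.0043]
```

```bash
python3 -m inch '[16,26,-8,7,100, 32,52,-16,14,100, 48,78,-24,21,100, 64,104,-32,28,100, 80,130,-40,35,100, 96,156,-48,42,100, 112,182,-56,49,100, 128,208,-64,56,100, 144,234,-72,63,100, 160,260,-80,70,100]'; python3 -c "
from h import *
s=robot.read_state();print(s['t'],s['q'],s['tool_pos'],s['orientation'])"
```

```text
t: 2.38
tool_pos: [0.2892, -0.2788, 0.6089]
orientation: [2.427, 1.955, 0.023]
force: [0.5, -0.3, 0.6]
opening: 0.0929
gripper_force: 0.0
2.3833 [-0.9092 -0.2083  1.0844  0.0192  2.2406 -0.6827] [ 0.2892 -0.2788  0.6089] [2.4268 1.9551 0.0228]
```

```bash
python3 -m inch '[8,22,0,7,100, 16,44,0,14,100, 24,66,0,21,100, 32,88,0,28,100, 40,110,0,35,100, 48,132,0,42,100, 56,154,0,49,100, 64,176,0,56,100, 72,198,0,63,100, 80,220,0,70,100]'; python3 -m inch '[8,22,10,7,100, 16,44,20,14,100, 20,60,40,20,100, 20,60,80,20,100, 0,60,120,20,100, -20,60,160,20,100, -40,60,200,20,100, -60,60,240,20,100, -80,60,280,20,100, -100,60,300,20,100]'; python3 -c "
from h import *
s=robot.read_state();print(s['t'],s['q'],s['tool_pos'],s['orientation'])"
```

```text
t: 3.22
tool_pos: [0.3686, -0.0595, 0.6092]
orientation: [0.87, 3.005, 0.035]
force: [1.1, -0.2, -0.4]
opening: 0.0928
gripper_force: 0.0
t: 4.05
tool_pos: [0.289, 0.0008, 0.8036]
orientation: [0.341, 3.081, 0.033]
force: [-0.7, 0.7, -0.0]
opening: 0.0931
gripper_force: 0.0
4.05 [-0.2091  0.0263  0.3443  0.0638  2.7305 -1.5003] [0.289  0.0008 0.8036] [0.3413 3.0805 0.0332]
```

```bash
cat > st.py <<'E'
from h import *
from scipy.spatial.transform import Rotation as Ro
s=robot.read_state();R=Ro.from_rotvec(s['orientation']).as_matrix();print(s['q'],'p',s['tool_pos'],'x',R[:,0],'y',R[:,1],'z',R[:,2],'F',s['force'])
E
python3 -m inch '[0,0,40,0,100, 0,0,80,0,100, 0,0,120,0,100, 0,0,160,0,100, 0,0,200,0,100, 0,0,240,0,100]'; python3 st.py
```

```text
t: 4.55
tool_pos: [0.2897, 0.003, 0.8086]
orientation: [0.34, 3.062, 0.034]
force: [0.4, -0.5, 0.5]
opening: 0.093
gripper_force: 0.0
[-0.2039  0.0341  0.3177  0.0689  2.7307 -1.4895] p [0.2897 0.003  0.8086] x [-0.9738  0.2198 -0.0577] y [0.2185 0.9754 0.0285] z [ 0.0625  0.0151 -0.9979] F [ 0.4047 -0.4979  0.4633]
```

```bash
for i in 1; do python3 -m inch '[-34,0,24,0,100]'; done | tail -3 >/dev/null; python3 st.py; python3 -m inch '[-34,0,24,0,100]' >/dev/null;  python3 -m inch '[-34,0,24,0,100]' >/dev/null;  python3 -m inch '[-34,0,24,0,100]' >/dev/null; python3 st.py;  python3 -m inch '[-80,0,200,0,100,-80,0,200,0,100]' >/dev/null;  python3 st.py
```

```text
[-0.2314 -0.0393  0.3935  0.075   2.7279 -1.511 ] p [0.2647 0.0019 0.808 ] x [-0.9737  0.2203 -0.0587] y [0.2189 0.9753 0.0295] z [ 0.0638  0.0159 -0.9978] F [ 1.3774 -1.5053  0.2012]
[-0.3398 -0.2778  0.5582  0.0941  2.7313 -1.5997] p [0.1721 0.0085 0.8137] x [-0.9666  0.2199 -0.1314] y [0.2189 0.9755 0.0222] z [ 0.133  -0.0073 -0.9911] F [-0.6641  0.4201  0.2033]
[-0.2791 -0.2817  0.522   0.0613  2.7315 -1.5663] p [0.1632 0.0161 0.8235] x [-0.9604  0.2214 -0.1693] y [0.2221 0.9749 0.0153] z [ 0.1684 -0.0228 -0.9855] F [-0.0014 -0.0219 -0.2337]
```

```bash
python3 -m inch '[-20,0,36,0,100]' >/dev/null; python3 -m inch '[-20,0,36,0,100]' >/dev/null; python3 -m inch '[-20,0,36,0,100]' >/dev/null; python3 -m inch '[-20,0,36,0,100]' >/dev/null; python3 st.py;  python3 -m inch '[0,0,41,0,100]' >/dev/null; python3 -m inch '[0,0,41,0,100]' >/dev/null; python3 -m inch '[0,0,41,0,100]' >/dev/null; python3 -m inch '[0,0,41,0,100]' >/dev/null;  python3 st.py
```

```text
[ 0.1211 -0.2921  0.447  -0.2296  2.7312 -1.4441] p [0.1284 0.0327 0.8442] x [-0.941   0.218  -0.2588] y [ 0.2263  0.9741 -0.0024] z [ 0.2516 -0.0608 -0.9659] F [-0.7394  0.3266  0.0364]
[ 0.5025 -0.1088  0.1675 -0.6483  2.7308 -1.4844] p [0.1538 0.0391 0.8813] x [-0.9106  0.2074 -0.3575] y [ 0.2238  0.9746 -0.0046] z [ 0.3475 -0.0842 -0.9339] F [ 0.4837 -0.6712  0.4025]
```

```bash
python3 -m inch '[-20,0,36,0,100]' >/dev/null; python3 -m inch '[-20,0,36,0,100]' >/dev/null; python3 -m inch '[-10,0,40,0,100]' >/dev/null; python3 -m inch '[-10,0,40,0,100]' >/dev/null; python3 st.py;  python3 -m inch '[10,0,40,6,100]' >/dev/null; python3 -m inch '[10,0,40,0,100]' >/dev/null;  python3 st.py
```

```text
[ 1.0622 -0.0233  0.0286 -1.2984  2.7309 -1.5827] p [0.1281 0.0369 0.8939] x [-0.8951  0.2011 -0.3979] y [ 0.2233  0.9747 -0.0098] z [ 0.3858 -0.0976 -0.9174] F [-0.7409  0.8478 -0.0913]
[ 1.1648 -0.0381  0.0224 -1.3359  2.7315 -1.6393] p [0.1188 0.0353 0.8957] x [-0.9108  0.094  -0.4021] y [ 0.1081  0.9941 -0.0123] z [ 0.3986 -0.0547 -0.9155] F [ 0.4072 -0.4056  0.5573]
```

```bash
python3 -m inch '[15,0,-20,0,100, 30,0,-40,0,100, 50,0,-65,0,100, 75,0,-95,0,100, 100,0,-125,0,100, 125,0,-155,0,100, 150,0,-185,0,100, 175,0,-215,0,100, 200,0,-245,0,100, 225,0,-275,0,100]';  python3 st.py
```

```text
t: 7.05
tool_pos: [0.2228, 0.0206, 0.7802]
orientation: [0.195, 2.719, -0.054]
force: [1.0, -1.0, 1.5]
opening: 0.0932
gripper_force: 0.0
[-0.0772 -0.5479  0.9237 -0.0502  2.3494 -1.5474] p [0.2228 0.0206 0.7802] x [-0.9052  0.1287 -0.4051] y [ 0.1447  0.9894 -0.0089] z [ 0.3997 -0.0667 -0.9142] F [ 1.0488 -1.0291  1.5304]
```

```bash
python3 -m inch '[23,1,-32,0,100, 46,2,-64,0,100, 69,3,-96,0,100, 92,4,-128,0,100, 115,5,-160,0,100, 138,6,-192,0,100, 161,7,-224,0,100, 184,8,-256,0,100, 207,9,-288,0,100, 230,10,-320,0,100]'; python3 -m inch '[20,0,-32,1,100, 40,0,-64,1,100,55,0,-90,1,100,60,0,-110,1,100]' ; python3 st.py; python3 - <<'E'
from h import *
import cv2
s=robot.read_state();c=wristE(read_camera("wrist"),s)
cv2.imwrite("pics/w1.png",cv2.resize(c["image"],(800,600)))
import pickle;pickle.dump(c,open("w1.pkl","wb"))
E
```

```text
t: 7.88
tool_pos: [0.4526, 0.0325, 0.4577]
orientation: [0.173, 2.725, -0.054]
force: [0.6, 0.3, 0.4]
opening: 0.093
gripper_force: 0.0
t: 8.22
tool_pos: [0.5119, 0.032, 0.3451]
orientation: [0.149, 2.73, -0.05]
force: [0.4, 0.4, -0.4]
opening: 0.0928
gripper_force: 0.0
[ 0.0058 -0.5407  1.8981 -0.0598  1.3804 -1.4564] p [0.5119 0.032  0.3451] x [-0.9127  0.0975 -0.3967] y [ 0.1118  0.9936 -0.0132] z [ 0.3929 -0.0564 -0.9178] F [ 0.4318  0.4163 -0.4432]
```

View pics/w1.png

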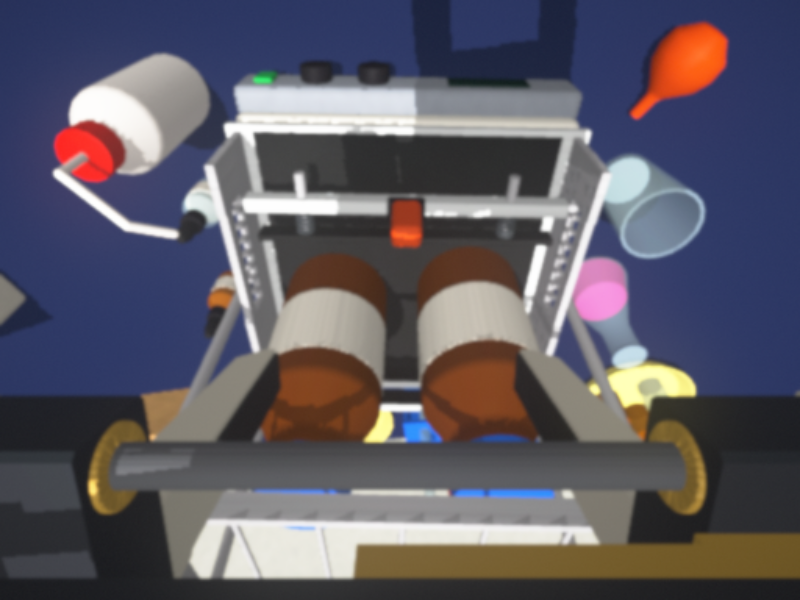

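The wrist view shows the red grip at about (407,222), with its top end near (407,236), between the open fingers. Both bottles stand upright behind it, and the view past the rack is clear.

```bash
python3 - <<'E'
from h import *
import pickle
c=pickle.load(open("w1.pkl","rb"))
E=c["extrinsics"]
def pr(p):
    q=c["K"]@(E[:3,:3]@np.array(p)+E[:3,3]); return q[:2]/q[2]*1.5625
for p in [(.5505,.031,.186),(.5505,.031,.164),(.5505,.031,.142)]: print(pr(p))
for px,z in [((407,238),.186),((245,205),.135),((572,208),.135),((390,390),.163)]: print(px,onplane(c,px,z))
E
```

```text
[406.1255 240.6511]
[406.105  225.2178]
[406.0865 211.2374]
(407, 238) [0.5484 0.0318 0.186 ]
(245, 205) [ 0.535  -0.0983  0.135 ]
(572, 208) [0.5653 0.1633 0.135 ]
(390, 390) [ 0.7409 -0.0048  0.163 ]
```

```bash
python3 -m inch '[20,0,-35,0,70, 40,-1,-75,0,60, 46,-2,-115,0,50, 46,-2,-150,0,50, 46,-2,-175,0,50, 46,-2,-192,0,50, 46,-2,-192,0,50]' 20; python3 -m inch '[0,0,0,0,10,0,0,0,0,10,0,0,0,0,10,0,0,0,0,10,0,0,0,0,10,0,0,0,0,10]' 40;  python3 st.py
```

```text
t: 8.85
tool_pos: [0.5544, 0.0307, 0.1528]
orientation: [0.147, 2.734, -0.05]
force: [-0.2, -0.4, -0.2]
opening: 0.0509
gripper_force: 0.0
t: 9.35
tool_pos: [0.5591, 0.0311, 0.1612]
orientation: [0.141, 2.721, -0.052]
force: [-3.3, -10.7, 4.5]
opening: 0.0217
gripper_force: 40.0
[ 0.0037 -0.3485  2.0978 -0.0707  0.9795 -1.4365] p [0.5591 0.0311 0.1612] x [-0.9095  0.0912 -0.4055] y [ 0.1065  0.9942 -0.0153] z [ 0.4018 -0.0572 -0.9139] F [ -3.2825 -10.659    4.5016]
```

```bash
python3 -m inch '[0,0,0,0,10,0,0,0,0,10]' 40;  python3 st.py; python3 - <<'E'
from h import *
import cv2
c=read_camera("scene");cv2.imwrite("pics/s1.png",cv2.resize(c["image"][120:320,150:400],(800,600),interpolation=cv2.INTER_CUBIC))
E
```

```text
t: 9.52
tool_pos: [0.5591, 0.0311, 0.1611]
orientation: [0.141, 2.721, -0.052]
force: [-2.0, -10.1, 4.0]
opening: 0.0214
gripper_force: 40.0
[ 0.0036 -0.3485  2.0978 -0.0706  0.9795 -1.4365] p [0.5591 0.0311 0.1611] x [-0.9095  0.0913 -0.4055] y [ 0.1066  0.9942 -0.0153] z [ 0.4017 -0.0571 -0.914 ] F [ -2.0396 -10.1004   4.0227]
```

View pics/s1.png

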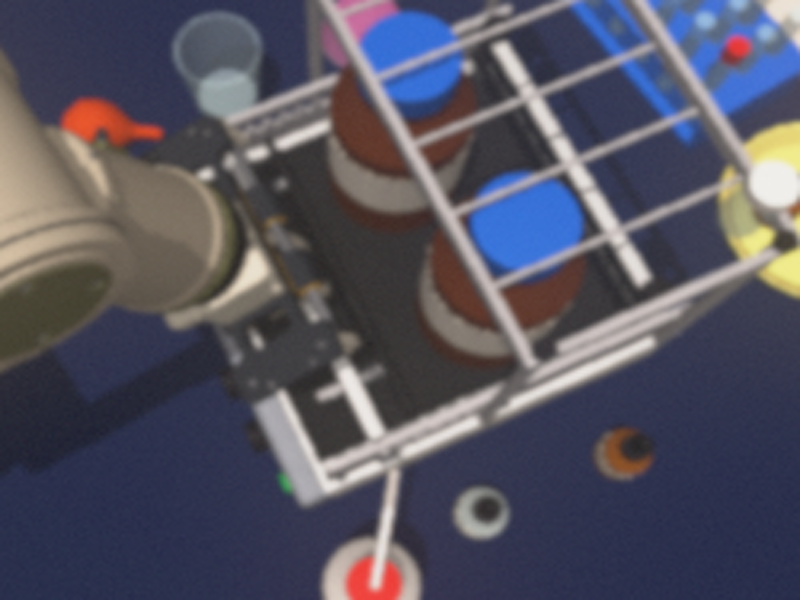

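The grip is held with an opening of 21.5 mm, which is its width. The bar is still at the front and the hand is clear of the rack. I'll lift in small steps while watching the force.

```bash
python3 -m inch '[0,-1,3,0,10,0,-1,6,0,10,0,-1,6,0,10]' 50;  python3 -m inch '[0,0,2,0,10,0,0,4,0,10,0,0,4,0,10]' ;python3 -m inch '[0,0,2,0,10,0,0,2,0,10]'; python3 st.py
```

```text
t: 9.82
tool_pos: [0.558, 0.0312, 0.1656]
orientation: [0.141, 2.724, -0.049]
force: [-0.3, -5.5, -3.3]
opening: 0.0218
gripper_force: 50.0
t: 10.07
tool_pos: [0.5579, 0.0312, 0.1694]
orientation: [0.141, 2.724, -0.049]
force: [1.3, -6.4, -4.5]
opening: 0.0219
gripper_force: 50.0
t: 10.23
tool_pos: [0.558, 0.0312, 0.1713]
orientation: [0.141, 2.724, -0.049]
force: [2.1, -5.6, -3.1]
opening: 0.0215
gripper_force: 50.0
[ 0.0022 -0.359   2.0859 -0.0666  1.0046 -1.4415] p [0.558  0.0312 0.1713] x [-0.9108  0.0913 -0.4027] y [ 0.1058  0.9943 -0.0139] z [ 0.3991 -0.0553 -0.9152] F [ 2.1007 -5.5802 -3.0896]
```

```bash
python3 -m inch '[0,-1,1,0,10,0,-1,1,0,10]'; python3 -m inch '[0,0,1,0,10,0,0,1,0,10]'; python3 -m inch '[0,0,1,0,10,0,0,1,0,10]'; python3 -m inch '[0,0,1,0,10,0,0,1,0,10]'
```

```text
t: 10.4
tool_pos: [0.558, 0.0312, 0.1721]
orientation: [0.14, 2.724, -0.047]
force: [1.4, -1.0, -3.3]
opening: 0.0217
gripper_force: 50.0
t: 10.57
tool_pos: [0.5579, 0.0312, 0.173]
orientation: [0.14, 2.725, -0.047]
force: [2.3, -0.5, -4.5]
opening: 0.0213
gripper_force: 50.0
t: 10.73
tool_pos: [0.5579, 0.0312, 0.1739]
orientation: [0.14, 2.725, -0.047]
force: [3.1, 0.3, -4.0]
opening: 0.0216
gripper_force: 50.0
t: 10.9
tool_pos: [0.5579, 0.0312, 0.1749]
orientation: [0.14, 2.725, -0.047]
force: [3.0, 1.0, -3.8]
opening: 0.0214
gripper_force: 50.0
```

```bash
python3 -m inch '[0,0,-2,0,10,8,-1,-2,0,10,16,-2,-2,0,10,25,-3,-2,0,10,32,-4,-2,0,10,40,-5,-2,0,10,40,-5,-2,0,10]'; python3 -m inch '[6,-1,0,0,10,12,-2,0,0,10,18,-2,0,0,10,24,-3,0,0,10,24,-3,0,0,10]'; python3 st.py
```

```text
t: 11.48
tool_pos: [0.5987, 0.026, 0.1723]
orientation: [0.14, 2.725, -0.047]
force: [0.5, 2.6, -4.5]
opening: 0.0215
gripper_force: 50.0
t: 11.9
tool_pos: [0.6224, 0.023, 0.1725]
orientation: [0.14, 2.725, -0.047]
force: [-0.9, 3.0, -4.7]
opening: 0.022
gripper_force: 50.0
[-0.0168 -0.1659  1.925  -0.0571  0.9718 -1.4625] p [0.6224 0.023  0.1725] x [-0.911   0.0912 -0.4021] y [ 0.1051  0.9944 -0.0127] z [ 0.3987 -0.0538 -0.9155] F [-0.8554  3.033  -4.723 ]
```

```bash
for f in 1; do python3 -m inch '[3,0,0,0,10,3,0,0,0,10]'; python3 -m inch '[3,-1,0,0,10,3,-1,0,0,10]'; python3 -m inch '[3,0,0,0,10,3,0,0,0,10]';python3 -m inch '[3,0,0,0,10,3,0,0,0,10]'; done | egrep 'pos|force:'
```

```text
tool_pos: [0.6249, 0.0227, 0.1725]
force: [-1.0, 1.2, -5.3]
gripper_force: 50.0
tool_pos: [0.6279, 0.0223, 0.1727]
force: [-1.7, 4.0, -4.8]
gripper_force: 50.0
tool_pos: [0.6308, 0.0219, 0.1726]
force: [-0.8, 2.3, -5.1]
gripper_force: 50.0
tool_pos: [0.6338, 0.0216, 0.1726]
force: [-2.3, 0.8, -5.7]
gripper_force: 50.0
```

```bash
python3 - <<'E'
from h import *
import cv2
c=read_camera("scene");cv2.imwrite("pics/s2.png",cv2.resize(c["image"][100:300,170:420],(800,600),interpolation=cv2.INTER_CUBIC))
E
```

```text
(no output)
```

View pics/s2.png

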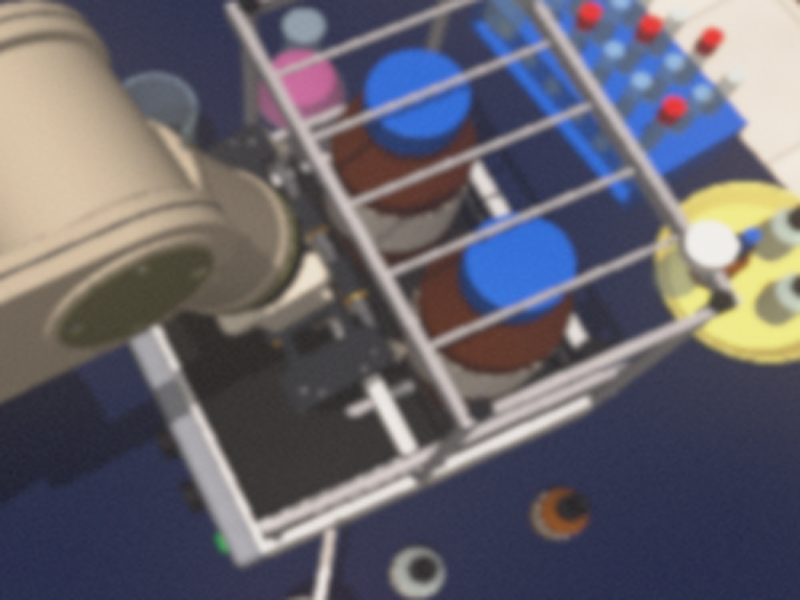

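The scene shows the bar well under the rack, the bottles upright and close to the rear rail, and the wrist clear of the rack's front bar. I'll continue in small steps.

```bash
for f in 1; do python3 -m inch '[3,-1,0,0,10,3,-1,0,0,10]'; python3 -m inch '[3,0,0,0,10,3,0,0,0,10]'; python3 -m inch '[2,0,0,0,10,2,0,0,0,10]'; done | egrep 'pos|force:'
```

```text
tool_pos: [0.637, 0.0211, 0.1727]
force: [-1.6, 1.6, -5.0]
gripper_force: 50.0
tool_pos: [0.6396, 0.0208, 0.1725]
force: [-6.3, 0.5, -1.3]
gripper_force: 50.0
tool_pos: [0.6414, 0.0206, 0.1725]
force: [-6.9, -0.0, -2.0]
gripper_force: 50.0
```

```bash
for f in 1; do python3 -m inch '[3,0,0,0,10,3,0,0,0,10]'; python3 -m inch '[3,-1,0,0,10,3,-1,0,0,10]';python3 -m inch '[3,0,0,0,10,3,0,0,0,10]';  done | egrep 'pos|force:'
python3 - <<'E'
from h import *
import cv2
T=read_camera("top");cv2.imwrite("pics/t2.png",cv2.resize(T["image"][80:230,190:390],(800,600),interpolation=cv2.INTER_CUBIC))
S=read_camera("scene")
o=np.array([.6537,.018]);a=np.radians(-7.1);X=np.array([np.cos(a),np.sin(a)]);Y=np.array([-X[1],X[0]])
for n,c in(("top",T),("scene",S)):
    h=cv2.cvtColor(c["image"],cv2.COLOR_BGR2HSV);m=cv2.inRange(h,(100,170,120),(125,255,255))
    m=cv2.morphologyEx(m,cv2.MORPH_CLOSE,np.ones((7,7)))
    k,l,st,ce=cv2.connectedComponentsWithStats(m)
    for i in range(1,k):
        if 250<st[i,4]<3000:
            p=onplane(c,ce[i],.318,1.)[:2]-o; print(n,st[i],ce[i],p@X,p@Y)
E
```

```text
tool_pos: [0.6443, 0.0202, 0.1725]
force: [-8.3, -2.0, -0.8]
gripper_force: 50.0
tool_pos: [0.6473, 0.0199, 0.1724]
force: [-9.4, 0.5, -0.3]
gripper_force: 50.0
tool_pos: [0.6501, 0.0195, 0.1724]
force: [-10.4, -0.5, 0.8]
gripper_force: 50.0
top [236 120  26  26 529] [248.1682 132.7013] 0.060468935012239274 0.060880463042134965
top [290 128  26  26 428] [303.4322 139.3131] 0.0638834748281973 -0.07025063003301392
scene [286 116  33  30 726] [301.8733 130.4848] 0.05970068366870835 0.06074061180268831
scene [317 172  35  31 694] [333.8228 186.6988] 0.05904041588653846 -0.07072963640774309
```

View pics/t2.png

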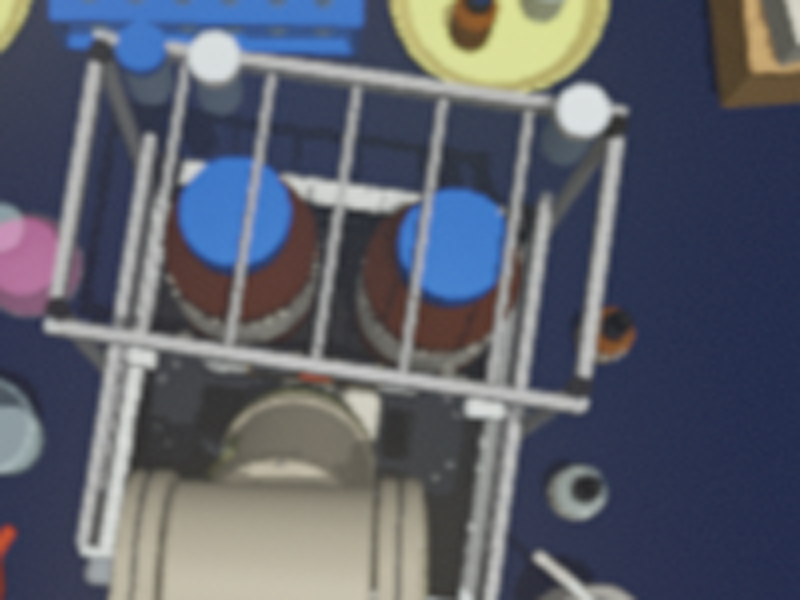

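The force climbs 0.4 N/mm, so both bottles stand on the rail (caps at equal shaker x, about 0.060) and the pad has been yielding since about 80 mm of travel. The 84 mm notch would leave too little compression after the play, so I'll use the 98 mm notch.

```bash
for f in 1; do python3 -m inch '[2,0,0,0,10,4,-1,0,0,10,4,-1,0,0,10]'; python3 -m inch '[0,0,-3,0,10,0,0,-5,0,10,0,0,-5,0,10]'; python3 -m inch '[0,0,-3,0,10,0,0,-3,0,10]'; done | egrep 'pos|force:|orient'
```

```text
tool_pos: [0.654, 0.019, 0.1724]
orientation: [0.14, 2.727, -0.048]
force: [-11.9, 1.6, 1.2]
gripper_force: 50.0
tool_pos: [0.6543, 0.0189, 0.1678]
orientation: [0.14, 2.726, -0.048]
force: [-10.4, 1.2, 0.8]
gripper_force: 50.0
tool_pos: [0.6546, 0.0189, 0.1652]
orientation: [0.14, 2.725, -0.048]
force: [-9.0, 0.6, 1.5]
gripper_force: 50.0
```

```bash
for f in 1; do python3 -m inch '[0,0,-2,0,10,0,0,-2,0,10]'; python3 -m inch '[0,0,-2,0,10,0,0,-2,0,10]'; python3 -m inch '[0,0,-2,0,10,0,0,-2,0,10]'; done | egrep 'pos|force:|orient'
```

```text
tool_pos: [0.6546, 0.0189, 0.1633]
orientation: [0.14, 2.725, -0.048]
force: [-9.5, 1.2, 2.2]
gripper_force: 50.0
tool_pos: [0.6546, 0.0189, 0.1613]
orientation: [0.14, 2.725, -0.048]
force: [-9.4, 1.3, 1.7]
gripper_force: 50.0
tool_pos: [0.6557, 0.0188, 0.1612]
orientation: [0.14, 2.722, -0.048]
force: [-12.4, 1.2, 9.0]
gripper_force: 50.0
```

```bash
for f in 1; do python3 -m inch '[0,0,-2,0,10,0,0,-2,0,10,0,0,-2,0,10]'; python3 -m inch '[0,0,0,0,45,0,0,0,0,45,0,0,0,0,45,0,0,1,0,45]'; python3 -m inch '[-10,1,1,0,45,-30,4,2,0,45,-60,7,4,0,45,-90,11,6,0,45,-90,11,40,0,45,-90,11,40,0,45]'; done | egrep -v 'orient'
python3 - <<'E'
from h import *
import cv2
T=read_camera("top");S=read_camera("scene")
a=cv2.resize(T["image"][80:230,190:340],(400,400),interpolation=cv2.INTER_CUBIC);b=cv2.resize(S["image"][100:250,200:350],(400,400),interpolation=cv2.INTER_CUBIC)
cv2.imwrite("pics/e.png",np.hstack([a,b]))
E
```

```text
t: 15.13
tool_pos: [0.6569, 0.0186, 0.1612]
force: [-12.8, 1.3, 14.2]
opening: 0.0215
gripper_force: 50.0
t: 15.47
tool_pos: [0.6551, 0.0188, 0.1578]
force: [0.5, 0.1, -0.1]
opening: 0.0407
gripper_force: 0.0
t: 15.97
tool_pos: [0.5634, 0.0302, 0.1989]
force: [2.3, -0.3, 3.1]
opening: 0.0423
gripper_force: 0.0
```

View pics/e.png

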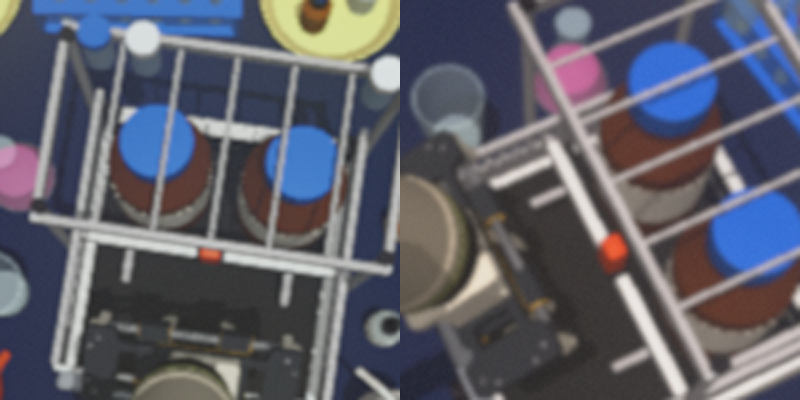

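The released bar has stayed back, with its grip at (209,255) in the left half and (614,250) in the right, and both bottles stand upright. One check of the travel, then I hand in.

```bash
python3 - <<'E'
from h import *
T=read_camera("top");S=read_camera("scene")
o=np.array([.6537,.018]);a=np.radians(-7.1);X=np.array([np.cos(a),np.sin(a)])
for c,p in((T,(268.4,175.6)),(S,(280.25,193.0))):
    for z in(.176,.186): print("travel",(onplane(c,p,z,1.)[:2]-o)@X+.104)
print(robot.read_state()["force"],robot.read_state()["t"])
E
```

```text
travel 0.09000058868145568
travel 0.08862837502148983
travel 0.09540668872189391
travel 0.09330864260387399
[-0.1393 -0.1944 -0.2835] 16.1667
```

```bash
python3 -c "
from plant import job
print(job.close_job())"
```

```text
the job is handed in; nothing more can be done
None
```

I handed the job in at about 16 s, and the hand-in returned no verdict. By tool position the bar is fully down in the rearmost notches (98 mm); the final camera check read 89–95 mm. Both bottles stand upright against the rear rail with the pad pressed in by an estimated 14 mm or more, the grip is released, and I saw no other glassware moved.

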